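# Turn the craft row round

## Robot

A 6-joint arm with a two-finger parallel gripper is mounted at the origin on the work surface. World frame = base frame: x ahead of the robot, y to its left, z up, the work surface at z = 0. Lengths are in m, angles in rad, forces in N, time in s.
With the tool pointing down it reaches from about 0.375 to 0.9 m from the base axis. Payload 3.1 kg.
Tool frame: the origin (TCP) lies at the very end of the fingers, on their centre line; the grasp point (between the pads) lies 19 mm behind it (manip.pinch_z is the distance from the TCP to the grasp point, in m); z points along the fingers, y is the direction in which the jaws open and shut (so a half turn about z gives the same grasp; the last joint's range is limited). The gripper opens to 85 mm and grips with 20 to 120 N. Pads are 22 mm wide; open, the fingers measure 114 mm over their backs; the gripper's body (76 mm by 85 mm) begins 54 mm behind the grasp point. The pads swing forward as they close: fully open they stand 13 mm farther back than shut.
Start: joints at [-1.438, 0.527, 1.433, -0, 1.181, -0.178], TCP at [0.192, -0.595, 0.231] pointing down, gripper open.
Joint ranges: [-3.08, 3.08], [-0.75, 2.2], [0.22, 2.44], [-1.43, 4.57], [0, 2.65], [-2.85, 2.85]. Speed limits (rad/s): [2.79, 2.79, 3.14, 3.14, 3.14, 3.14].

## Interface

Orientations are given as a unit quaternion [x, y, z, w].
In Python, from station import manip gives the robot as it stands.
- The arm moves only by the tool drive_tool, never from a script. Its argument "increments" is a list of rows, each a list of 7 numbers: the closure in counts, from 0 (fully open) to 255 (shut), then the shift along the tool's x, y, z in cm, then the turn, a rotation vector about the tool's x, y, z in rad. A call has 1 to 20 rows; each row is the pose to reach, as a shift and turn from the pose commanded when the call began, along the tool's axes at that moment; what a row does not reach only later rows make up. A row lasts 1/10 s, in which the tool goes at most 50 mm and 8.59 degrees, less where a joint would pass 70% of its speed; a pose out of reach is approached as far as the arm can. A call with a gripper value outside its range is refused whole. The fingers move at their own pace and stop on an object; "force" is the grip in N (left out, the last holds). Time passes only in rows, so rows that repeat a pose let the fingers close. It gives the time, the measured TCP pose, the force and the opening at its end, in the units of the state.
- manip.sense(): the state, without advancing time (a new reading comes with each control period).
- manip.snapshot(name): name is "scene" or "top"; returns the picture (420x560x3 uint8, red, green, blue); there is no depth.
- manip.camera_model(name): a dict with "mtx" (3x3 intrinsics, pixels), "k1" (the pictures are not rectified: a ray, as slopes to the right and down, at radius r is drawn at 1 + k1 r^2 times it, then the intrinsics apply), "cam_to_world" (4x4, takes a point from camera to world coordinates). Camera axes: x right, y down, z forward; pixel columns grow to the right and rows downward; lengths in m; the calibration is good to about 2 mm. A picture is of the moment at which its call begins. camera_model takes no time and is no camera call.
- manip.sign_off(): hands the job in, once; it reports no verdict.
The state is a dict: "t": time; "q": joint angles; "qd": joint speeds; "tau": joint torques, N m; "tcp_pos": TCP position; "tool_rot": TCP orientation; "force": force on the tool from outside, world axes, zero at the start; "ft_torque": the same for the moment, N m; "finger_gap": opening from 0.0 (shut) to 1.0 (fully open).
Only numpy, scipy, OpenCV 4.12 (cv2) and the standard library are available. Lean on these libraries where they do the work, as an engineer would, in place of code of your own. Each camera call takes 0.05 s, during which the arm holds its last target. There are 200 camera calls.

## Task

The next guest sits on the other side of the craft table: move the four craft supplies from the full wooden rack into the empty one in reverse order, so that what stood leftmost ends up in the rightmost compartment, the second from the left in the second from the right, and so on. Keep each piece upright all the way and leave all four standing on the floor of their compartments.

Things in the scene. Friction and masses are not known exactly. Their poses are not given: they have to be found in the camera images.
- full_rack: Fixed wooden rack, 266 x 68 x 24 mm high, a row of four open-topped compartments (52 x 52 mm inside, floor 10 mm above the table, 14 mm walls between). Origin: centre of its underside. y axis along the row, x across, z up; compartment centres at y = -99, -33, 33, 99 mm, x = 0. The row runs left to right, turned up to 20 degrees. Full at the start; left or right of the other.
- empty_rack: Fixed wooden rack, 266 x 68 x 24 mm high, a row of four open-topped compartments (52 x 52 mm inside, floor 10 mm above the table, 14 mm walls between). Origin: centre of its underside. y axis along the row, x across, z up; compartment centres at y = -99, -33, 33, 99 mm, x = 0. The row runs left to right, turned up to 20 degrees. Empty at the start; left or right of the other.
- glue_stick: White glue stick with a grey cap: upright cylinder 28 mm across and 66 mm high, then the cap 25 mm across up to 92 mm; about 35 g. Stands upright in a compartment of the full rack at the start, in any of the four. Origin: centre of its underside; z runs up through it.
- stamp: Wooden hand stamp: a 34 x 34 mm square foot, 22 mm high, with a round turned handle on it (20 mm across just over the foot, 25 mm across between 50 and 77 mm height); 80 mm high in all, about 60 g. Stands upright in a compartment of the full rack at the start, in any of the four. Origin: centre of its underside; z runs up through it.
- jar: Small squat white paint jar with a black screw lid: 36 mm across and 44 mm high, then the lid 38 mm across up to 62 mm; about 90 g. Stands upright in a compartment of the full rack at the start, in any of the four. Origin: centre of its underside; z runs up through it.
- bottle: White squeeze bottle with a pointed nozzle: cylinder 34 mm across and 62 mm high, then shoulder and nozzle up to 96 mm; about 70 g. Stands upright in a compartment of the full rack at the start, in any of the four. Origin: centre of its underside; z runs up through it.
- pad_glue_stick: Square cork pad, 50 x 50 x 2 mm, fixed in the floor of the full rack's compartment in which the glue stick starts; all four pads look alike and stay where they are, so it shows where the glue stick came from. Origin: centre of its underside, 8 mm above the table.
- pad_stamp: Square cork pad, 50 x 50 x 2 mm, fixed in the floor of the full rack's compartment in which the hand stamp starts; all four pads look alike and stay where they are, so it shows where the hand stamp came from. Origin: centre of its underside, 8 mm above the table.
- pad_jar: Square cork pad, 50 x 50 x 2 mm, fixed in the floor of the full rack's compartment in which the paint jar starts; all four pads look alike and stay where they are, so it shows where the paint jar came from. Origin: centre of its underside, 8 mm above the table.
- pad_bottle: Square cork pad, 50 x 50 x 2 mm, fixed in the floor of the full rack's compartment in which the squeeze bottle starts; all four pads look alike and stay where they are, so it shows where the squeeze bottle came from. Origin: centre of its underside, 8 mm above the table.

How it is judged:
By the outcome, as a careful person would: the job done as asked, in the order asked, and still so for the second after the job is handed in, with the robot touching nothing.
It also fails if it takes over 109 s, if anything falls off the work surface, if the arm or the gripper's body presses on something with over 40 N, if the wrist force passes 120 N, or if a joint passes its speed limit or range.

## Working session

There is one attempt and no reset: what is moved stays moved. The work goes in short steps, Python scripts to look and compute and a tool call to move; the robot and the scene stay as the last step left them, time stands still between calls to the robot, and variables do not carry over. Pictures are saved under pics/ and viewed, about 12 in all and at most 16, crops included, and the job is handed in when it is done.

Besides the shell and the picture viewer there is one more tool, called after "Emit:" by a JSON object that holds its "api" and its "payload", one argument or row to a line. drive_tool: Moves the arm, as the interface text tells. Its arguments: {"type":"object","properties":{"increments":{"type":"array","items":{"type":"array","items":{"type":"number"}}},"force":{"type":"number"}},"required":["increments"]}

```bash
mkdir -p pics; ls
python3 - <<'E'
from station import manip
import cv2
for n in("scene","top"):
    cv2.imwrite(f"pics/{n}0.png",manip.snapshot(n)[:,:,::-1]); print(manip.camera_model(n))
print(manip.sense())
E
```

```text
pics
{'mtx': array([[393.84014852,   0.        , 277.78620173],
       [  0.        , 393.84014852, 212.96094495],
       [  0.        ,   0.        ,   1.        ]]), 'k1': 0.01139841392880619, 'cam_to_world': array([[-0.43744303,  0.74276982, -0.50688913,  0.96178869],
       [ 0.89919441,  0.36734905, -0.2377059 ,  0.19167814],
       [ 0.00964447, -0.55977465, -0.82858875,  0.72869473],
       [ 0.        ,  0.        ,  0.        ,  1.        ]])}
{'mtx': array([[523.02178441,   0.        , 279.09259729],
       [  0.        , 523.02178441, 205.13988686],
       [  0.        ,   0.        ,   1.        ]]), 'k1': -0.021609127702606964, 'cam_to_world': array([[ 2.87384451e-03, -9.94675844e-01,  1.03013140e-01,
         4.37075089e-01],
       [-9.99520119e-01,  3.20033762e-04,  3.09746431e-02,
        -2.31268350e-02],
       [-3.08426969e-02, -1.03052723e-01, -9.94197598e-01,
         1.00521869e+00],
       [ 0.00000000e+00,  0.00000000e+00,  0.00000000e+00,
         1.00000000e+00]])}
{'t': 0.1, 'q': array([-1.43749824e+00,  5.28380443e-01,  1.43375269e+00,  1.90999268e-05,
        1.18141273e+00, -1.78480652e-01]), 'qd': array([-0.00011933, -0.00352992, -0.00425853, -0.00057264, -0.00085575,
       -0.00177001]), 'tau': array([-1.48718536e-04, -4.43305278e+01, -1.78586519e+01, -1.99237620e-04,
        3.89293258e-03, -1.01039748e-05]), 'tcp_pos': array([ 0.19167906, -0.59421545,  0.23043386]), 'tool_rot': array([ 9.87873932e-01,  1.55255080e-01,  3.08901720e-05, -9.76156383e-04]), 'force': array([ 0.63066879, -0.23873441,  0.30512998]), 'ft_torque': array([ 0.06174295, -0.01441936, -0.01076339]), 'finger_gap': 0.9985186931217696}
```

View pics/top0.png

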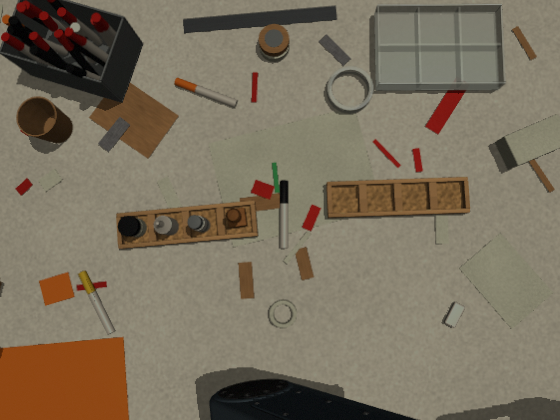

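View pics/scene0.png

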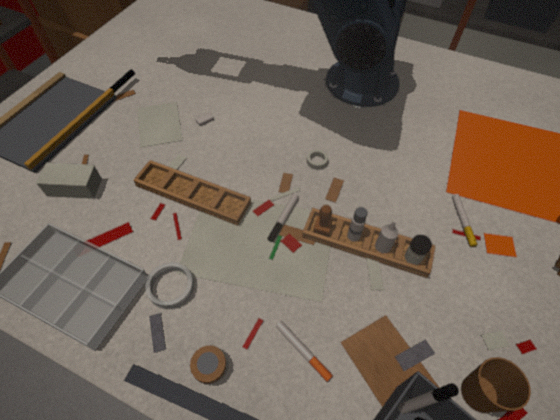

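The top view shows the full rack at (118-257, 202-248), holding jar, bottle, glue stick and stamp from left to right. The empty rack is at (326-470, 178-217). The scene view shows the same order. Next I'll enlarge the top view to get the rack corners.

Run:
```python
import cv2
a=cv2.imread("pics/top0.png")
f=lambda r,c:cv2.resize(a[r:r+60,c:c+160],None,fx=5,fy=5,interpolation=cv2.INTER_CUBIC)
import numpy as np
cv2.imwrite("pics/crop1.png",np.vstack([f(195,108),f(168,318)]))
```

```text
(no output)
```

View pics/crop1.png

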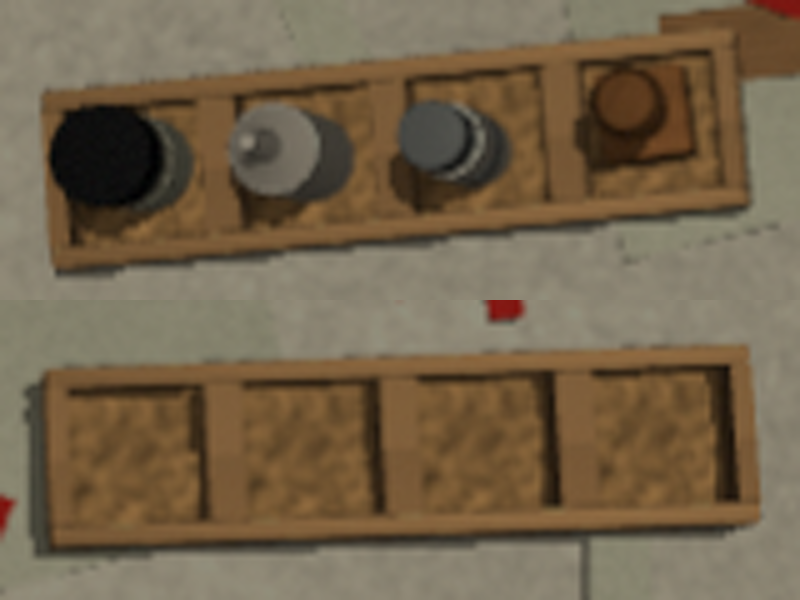

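```bash
cat > h.py <<'E'
import numpy as np, cv2
from scipy.spatial.transform import Rotation as R
from scipy.optimize import least_squares
from station import manip
def proj(n,P):
    m=manip.camera_model(n);T=np.linalg.inv(m["cam_to_world"]);P=np.atleast_2d(P)@T[:3,:3].T+T[:3,3]
    return cv2.projectPoints(P,np.zeros(3),np.zeros(3),m["mtx"],np.array([m["k1"],0,0,0]))[0][:,0]
def ray(n,uv,z):
    m=manip.camera_model(n);C=m["cam_to_world"]
    d=cv2.undistortPoints(np.float64(uv).reshape(-1,1,2),m["mtx"],np.array([m["k1"],0,0,0]))[:,0]
    d=np.c_[d,np.ones(len(d))]@C[:3,:3].T
    return C[:3,3]+d*((np.atleast_1d(z)-C[2,3])/d[:,2])[:,None]
def rackpts(p,loc):
    c,s=np.cos(p[2]),np.sin(p[2]); loc=np.atleast_2d(loc)
    return np.c_[p[0]+c*loc[:,0]-s*loc[:,1],p[1]+s*loc[:,0]+c*loc[:,1],loc[:,2]]
def inc(pos,yawdeg,ref=None):  # from the last measured pose (or ref)
    s=manip.sense(); r=R.from_quat(s["tool_rot"]); y=np.radians(yawdeg)
    t=R.from_matrix(np.array([[np.cos(y),np.sin(y),0],[np.sin(y),-np.cos(y),0],[0,0,-1]]))
    return (r.inv().apply(np.array(pos)-s["tcp_pos"])*100).round(2),(r.inv()*t).as_rotvec().round(4)
E
python3 - <<'E'
from h import *
L=np.array([[.034,.133,.024],[.034,-.133,.024],[-.034,-.133,.024],[-.034,.133,.024]])
cv=lambda a,o:(np.array(a)+.5)/5-.5+o
for nm,c,o in(("full",[(42,93),(738,30),(748,207),(56,270)],(108,195)),("empty",[(45,70),(748,46),(760,223),(52,248)],(318,168))):
    uv=cv(c,o)
    r=least_squares(lambda p:(proj("top",rackpts(p,L))-uv).ravel(),[.4,.2 if nm=="full" else -.2,0])
    print(nm,r.x,np.degrees(r.x[2]),r.fun.round(2))
    print(rackpts(r.x,[[0,y,.0] for y in(.099,.033,-.033,-.099)]).round(4)[:,:2])
    print("scene proj",proj("scene",rackpts(r.x,L)).round(1).tolist())
print(ray("top",cv([(106,157),(250,140),(434,136),(627,100)],(108,195)),[.072,.106,.102,.09]).round(4))
E
```

```text
full [0.50186204 0.18259234 0.09109236] 5.219208003978453 [ 0.18 -0.12 -0.29 -0.22  0.72  0.21 -0.62  0.12]
[[0.4929 0.2812]
 [0.4989 0.2155]
 [0.5049 0.1497]
 [0.5109 0.084 ]]
scene proj [[429.6, 271.7], [301.5, 230.2], [311.5, 205.5], [434.6, 243.5]]
empty [ 0.55427426 -0.21552925  0.03440821] 1.971445460537843 [-0.46 -0.11  0.36 -0.3   0.47  0.26 -0.38  0.12]
[[ 0.5509 -0.1166]
 [ 0.5531 -0.1825]
 [ 0.5554 -0.2485]
 [ 0.5577 -0.3145]]
scene proj [[237.0, 219.2], [133.0, 178.9], [150.1, 158.5], [251.1, 195.8]]
[[0.496  0.2775 0.072 ]
 [0.4998 0.216  0.106 ]
 [0.5015 0.1525 0.102 ]
 [0.5152 0.0866 0.09  ]]
```

Run:
```python
from h import *
print(inc([.47,-.25,.2],95.2)); print(inc([.5152,.0866,.14],95.2))
```

```text
(array([ 37.05, -24.22,   3.1 ]), array([-0.0014, -0.0016, -1.3498]))
(array([ 51.67, -54.86,   9.17]), array([-0.0014, -0.0016, -1.3498]))
```

Emit:
{"api": "drive_tool", "payload": {
  "increments": [
    [0,37,-24.2,3.1,0,0,-1.35],
    [0,37,-24.2,3.1,0,0,-1.35],
    [0,37,-24.2,3.1,0,0,-1.35],
    [0,37,-24.2,3.1,0,0,-1.35],
    [0,37,-24.2,3.1,0,0,-1.35],
    [0,37,-24.2,3.1,0,0,-1.35],
    [0,37,-24.2,3.1,0,0,-1.35],
    [0,37,-24.2,3.1,0,0,-1.35],
    [0,37,-24.2,3.1,0,0,-1.35],
    [0,37,-24.2,3.1,0,0,-1.35],
    [0,51.7,-54.9,8.7,0,0,-1.35],
    [0,51.7,-54.9,8.7,0,0,-1.35],
    [0,51.7,-54.9,8.7,0,0,-1.35],
    [0,51.7,-54.9,8.7,0,0,-1.35],
    [0,51.7,-54.9,8.7,0,0,-1.35],
    [0,51.7,-54.9,8.7,0,0,-1.35],
    [0,51.7,-54.9,8.7,0,0,-1.35],
    [0,51.7,-54.9,8.7,0,0,-1.35],
    [0,51.7,-54.9,8.7,0,0,-1.35],
    [0,51.7,-54.9,8.7,0,0,-1.35]
  ]
}}

```text
t: 2.1
tcp_pos: [0.5155, 0.0849, 0.1444]
tool_rot: [0.675, 0.738, -0.0, 0.0]
force: [0.2, -0.2, 1.0]
finger_gap: 1.002
```

Run:
```python
from h import *
s=manip.sense();print(s["t"],s["tcp_pos"].round(4),s["q"].round(2)); print(inc([.5152,.0866,.053],95.2))
```

```text
2.1 [0.5155 0.0849 0.1444] [-0.05  0.52  1.77 -0.    0.85 -0.14]
(array([ 0.18, -0.02,  9.14]), array([-0.0001,  0.0005, -0.0015]))
```

Emit:
{"api": "drive_tool", "payload": {
  "increments": [
    [0,0.2,0,2.5,0,0,0],
    [0,0.2,0,5,0,0,0],
    [0,0.2,0,7.5,0,0,0],
    [0,0.2,0,9.1,0,0,0],
    [0,0.2,0,9.1,0,0,0],
    [0,0.2,0,9.1,0,0,0],
    [255,0.2,0,9.1,0,0,0],
    [255,0.2,0,9.1,0,0,0],
    [255,0.2,0,9.1,0,0,0],
    [255,0.2,0,9.1,0,0,0],
    [255,0.2,0,9.1,0,0,0],
    [255,0.2,0,9.1,0,0,0],
    [255,0.2,0,9.1,0,0,0],
    [255,0.2,0,9.1,0,0,0],
    [255,0.2,0,9.1,0,0,0],
    [255,0.2,0,9.1,0,0,0]
  ],
  "force": 40
}}

```text
t: 3.7
tcp_pos: [0.5155, 0.0884, 0.0538]
tool_rot: [0.674, 0.739, 0.0, 0.0]
force: [0.2, 0.5, 6.3]
finger_gap: 0.28
```

Run:
```python
from h import *
s=manip.sense();print(s["t"],s["tcp_pos"].round(4))
for p in([.515,.0866,.19],[.5509,-.1166,.19],[.5509,-.1166,.055]): print(inc(p,95.2 if p[1]>0 else 92))
cv2.imwrite("pics/s1.png",cv2.resize(manip.snapshot("scene")[140:300,260:470,::-1],None,fx=3,fy=3))
```

```text
3.7 [0.5155 0.0884 0.0538]
(array([ -0.17,  -0.06, -13.62]), array([0.0008, 0.0001, 0.0005]))
(array([-20.73,   1.66, -13.61]), array([0.0008, 0.0001, 0.0563]))
(array([-20.73,   1.65,  -0.11]), array([0.0008, 0.0001, 0.0563]))
```

View pics/s1.png

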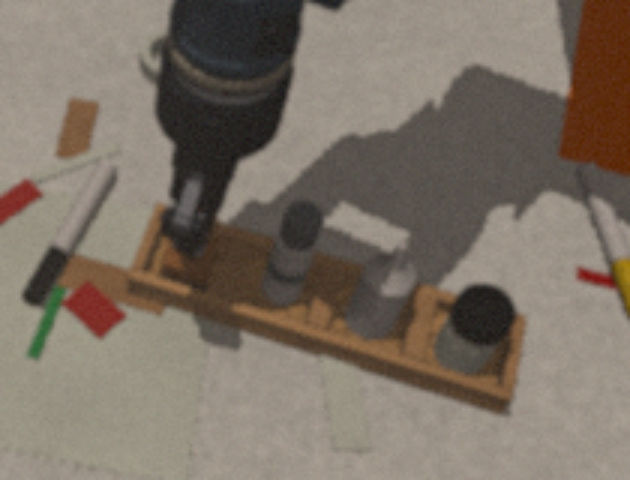

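The gripper has closed on the stamp handle at about (190,235) in the crop, and the opening of 24 mm fits that. The other three pieces still stand undisturbed. Next: lift, carry and stop above the empty rack.

Emit:
{"api": "drive_tool", "payload": {
  "increments": [
    [255,0,0,-3,0,0,0],
    [255,0,0,-6,0,0,0],
    [255,0,0,-9,0,0,0],
    [255,0,0,-12,0,0,0],
    [255,0,0,-12.5,0,0,0],
    [255,-3.0,0.2,-12.5,0,0,0.01],
    [255,-6.0,0.5,-12.5,0,0,0.02],
    [255,-9.0,0.8,-12.5,0,0,0.03],
    [255,-12.0,1.1,-12.5,0,0,0.04],
    [255,-15,1.4,-12.5,0,0,0.05],
    [255,-18,1.6,-12.5,0,0,0.056],
    [255,-20,1.65,-12.5,0,0,0.056],
    [255,-20.7,1.65,-12.5,0,0,0.056],
    [255,-20.7,1.65,-12.5,0,0,0.056],
    [255,-20.7,1.65,-12.5,0,0,0.056]
  ]
}}

```text
t: 5.25
tcp_pos: [0.5497, -0.1153, 0.1776]
tool_rot: [0.695, 0.719, -0.0, -0.001]
force: [-0.8, -0.2, 0.6]
finger_gap: 0.283
```

Run:
```python
from h import *
s=manip.sense();print(s["t"],s["tcp_pos"].round(4),s["finger_gap"])
print(inc([.5509,-.1166,.0548],92))
a=manip.snapshot("scene")[80:270,110:360,::-1];b=manip.snapshot("top")[120:260,240:440,::-1]
cv2.imwrite("pics/s2.png",np.hstack([cv2.resize(a,(420,320)),cv2.resize(b,(380,320))]))
```

```text
5.25 [ 0.5497 -0.1153  0.1776] 0.282658880584391
(array([-0.16,  0.14, 12.28]), array([-0.0019, -0.0014,  0.0003]))
```

View pics/s2.png

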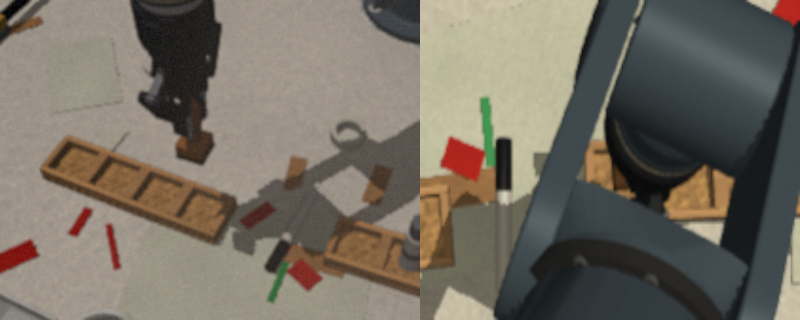

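The stamp hangs upright in the jaws at (195,140) in the left crop, over the leftmost compartment of the empty rack. Next: lower, release and retreat.

Emit:
{"api": "drive_tool", "payload": {
  "increments": [
    [255,-0.1,0.1,3,0,0,0],
    [255,-0.1,0.1,6,0,0,0],
    [255,-0.1,0.1,9,0,0,0],
    [255,-0.1,0.1,11,0,0,0],
    [255,-0.1,0.1,12,0,0,0],
    [255,-0.1,0.1,12.3,0,0,0],
    [255,-0.1,0.1,12.3,0,0,0],
    [200,-0.1,0.1,12.3,0,0,0],
    [150,-0.1,0.1,12.3,0,0,0],
    [80,-0.1,0.1,12.3,0,0,0],
    [0,-0.1,0.1,12.3,0,0,0],
    [0,-0.1,0.1,12.3,0,0,0],
    [0,-0.1,0.1,12.3,0,0,0],
    [0,-0.1,0.1,9,0,0,0],
    [0,-0.1,0.1,5,0,0,0],
    [0,-0.1,0.1,2,0,0,0],
    [0,-0.1,0.1,2,0,0,0]
  ]
}}

```text
t: 7.05
tcp_pos: [0.5544, -0.1185, 0.1627]
tool_rot: [0.695, 0.719, 0.002, 0.004]
force: [-0.8, -0.2, 0.5]
finger_gap: 1.0
```

Run:
```python
from h import *
print(manip.sense()["t"]);print(inc([.5015,.1525,.15],95.2))
```

```text
7.05
(array([27.27, -4.35,  1.12]), array([ 0.0086,  0.0043, -0.0556]))
```

Emit:
{"api": "drive_tool", "payload": {
  "increments": [
    [0,4,-0.6,0.2,0,0,-0.01],
    [0,9,-1.4,0.4,0,0,-0.02],
    [0,14,-2.2,0.6,0,0,-0.03],
    [0,19,-3,0.8,0,0,-0.04],
    [0,23,-3.6,1,0,0,-0.05],
    [0,26,-4.0,1.1,0,0,-0.056],
    [0,27.2,-4.2,1.1,0,0,-0.056],
    [0,27.2,-4.2,1.1,0,0,-0.056],
    [0,27.2,-4.2,1.1,0,0,-0.056],
    [0,27.2,-4.2,1.1,0,0,-0.056],
    [0,27.2,-4.2,1.1,0,0,-0.056],
    [0,27.2,-4.2,1.1,0,0,-0.056]
  ]
}}

```text
t: 8.25
tcp_pos: [0.5004, 0.152, 0.1473]
tool_rot: [0.675, 0.738, 0.0, 0.0]
force: [0.3, 0.5, 0.1]
finger_gap: 1.003
```

Run:
```python
from h import *
print(manip.sense()["t"],manip.sense()["tcp_pos"]);print(inc([.5015,.1525,.045],95.2))
```

```text
8.25 [0.50037937 0.15198318 0.14732907]
(array([ 0.04,  0.12, 10.23]), array([ 0.0001,  0.0001, -0.0016]))
```

Emit:
{"api": "drive_tool", "payload": {
  "increments": [
    [0,0,0.1,2.5,0,0,0],
    [0,0,0.1,5,0,0,0],
    [0,0,0.1,7.5,0,0,0],
    [0,0,0.1,9.5,0,0,0],
    [0,0,0.1,10.6,0,0,0],
    [0,0,0.1,10.6,0,0,0],
    [0,0,0.1,10.6,0,0,0],
    [255,0,0.1,10.6,0,0,0],
    [255,0,0.1,10.6,0,0,0],
    [255,0,0.1,10.6,0,0,0],
    [255,0,0.1,10.6,0,0,0],
    [255,0,0.1,10.6,0,0,0],
    [255,0,0.1,10.6,0,0,0],
    [255,0,0.1,10.6,0,0,0],
    [255,0,0.1,10.6,0,0,0],
    [255,0,0.1,10.6,0,0,0]
  ]
}}

```text
t: 9.85
tcp_pos: [0.5014, 0.1532, 0.0418]
tool_rot: [0.674, 0.739, 0.0, 0.0]
force: [-0.4, 0.5, 5.5]
finger_gap: 0.317
```

Run:
```python
from h import *
s=manip.sense();print(s["t"],s["tcp_pos"].round(4),s["finger_gap"])
print(inc([.5531,-.1825,.18],92))
```

```text
9.85 [0.5014 0.1532 0.0418] 0.3170797291960914
(array([-33.9 ,   2.11, -13.82]), array([ 0.001 , -0.0001,  0.0561]))
```

Emit:
{"api": "drive_tool", "payload": {
  "increments": [
    [255,0,0,-3,0,0,0],
    [255,0,0,-6,0,0,0],
    [255,0,0,-9,0,0,0],
    [255,0,0,-12,0,0,0],
    [255,0,0,-13.8,0,0,0],
    [255,-3.0,0.2,-13.8,0,0,0.01],
    [255,-7.0,0.5,-13.8,0,0,0.02],
    [255,-11.0,0.7,-13.8,0,0,0.03],
    [255,-15.0,1.0,-13.8,0,0,0.04],
    [255,-19,1.2,-13.8,0,0,0.05],
    [255,-23,1.5,-13.8,0,0,0.056],
    [255,-27,1.7,-13.8,0,0,0.056],
    [255,-30,1.9,-13.8,0,0,0.056],
    [255,-32.5,2,-13.8,0,0,0.056],
    [255,-33.9,2.1,-13.8,0,0,0.056],
    [255,-33.9,2.1,-13.8,0,0,0.056],
    [255,-33.9,2.1,-13.8,0,0,0.056],
    [255,-33.9,2.1,-13.8,0,0,0.056]
  ]
}}

```text
t: 11.65
tcp_pos: [0.5522, -0.1809, 0.1791]
tool_rot: [0.694, 0.72, -0.0, -0.001]
force: [0.3, -0.1, -0.4]
finger_gap: 0.318
```

Run:
```python
from h import *
s=manip.sense();print(s["t"],s["tcp_pos"].round(4),s["finger_gap"])
print(inc([.5531,-.1825,.0428],92))
a=manip.snapshot("scene")[60:250,100:350,::-1]
cv2.imwrite("pics/s3.png",cv2.resize(a,(750,570)))
```

```text
11.65 [ 0.5522 -0.1809  0.1791] 0.3176019232562152
(array([-0.18,  0.1 , 13.63]), array([-0.0012, -0.0011,  0.0014]))
```

View pics/s3.png

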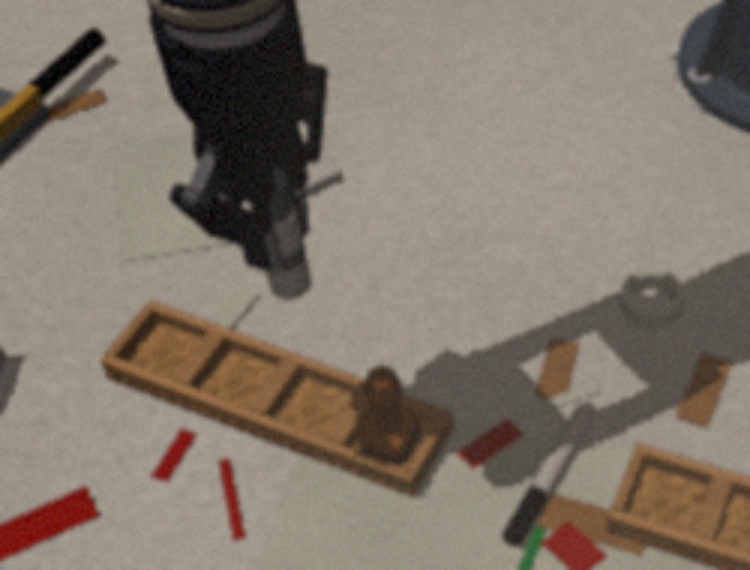

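The stamp stands upright in the leftmost compartment at (385,415), and the glue stick hangs upright in the jaws at (290,270). Lowering the glue stick now.

Emit:
{"api": "drive_tool", "payload": {
  "increments": [
    [255,-0.1,0.1,3,0,0,0],
    [255,-0.1,0.1,6,0,0,0],
    [255,-0.1,0.1,9,0,0,0],
    [255,-0.1,0.1,12,0,0,0],
    [255,-0.1,0.1,13,0,0,0],
    [255,-0.1,0.1,13.6,0,0,0],
    [255,-0.1,0.1,13.6,0,0,0],
    [255,-0.1,0.1,13.6,0,0,0],
    [200,-0.1,0.1,13.6,0,0,0],
    [150,-0.1,0.1,13.6,0,0,0],
    [80,-0.1,0.1,13.6,0,0,0],
    [0,-0.1,0.1,13.6,0,0,0],
    [0,-0.1,0.1,13.6,0,0,0],
    [0,-0.1,0.1,13.6,0,0,0],
    [0,-0.1,0.1,10,0,0,0],
    [0,-0.1,0.1,6,0,0,0],
    [0,-0.1,0.1,2.5,0,0,0],
    [0,-0.1,0.1,2.5,0,0,0],
    [0,-0.1,0.1,2.5,0,0,0]
  ]
}}

```text
t: 13.6
tcp_pos: [0.554, -0.1836, 0.1551]
tool_rot: [0.695, 0.719, 0.0, 0.001]
force: [0.3, 0.1, 0.8]
finger_gap: 0.998
```

Run:
```python
from h import *
print(manip.sense()["t"]);print(inc([.4993,.216,.15],95.2))
```

```text
13.6
(array([40.13, -4.07,  0.47]), array([ 0.0015,  0.001 , -0.0557]))
```

Emit:
{"api": "drive_tool", "payload": {
  "increments": [
    [0,4,-0.4,0,0,0,-0.01],
    [0,9,-0.9,0.1,0,0,-0.02],
    [0,14,-1.4,0.2,0,0,-0.03],
    [0,19,-1.9,0.3,0,0,-0.04],
    [0,24,-2.4,0.4,0,0,-0.05],
    [0,29,-2.9,0.5,0,0,-0.056],
    [0,34,-3.4,0.5,0,0,-0.056],
    [0,38,-3.8,0.5,0,0,-0.056],
    [0,40.1,-4,0.5,0,0,-0.056],
    [0,40.1,-4,0.5,0,0,-0.056],
    [0,40.1,-4,0.5,0,0,-0.056],
    [0,40.1,-4,0.5,0,0,-0.056],
    [0,40.1,-4,0.5,0,0,-0.056],
    [0,40.1,-4,0.5,0,0,-0.056]
  ]
}}

```text
t: 15.0
tcp_pos: [0.5, 0.2147, 0.1492]
tool_rot: [0.675, 0.738, -0.0, -0.0]
force: [0.3, 0.6, 0.4]
finger_gap: 1.001
```

Run:
```python
from h import *
print(manip.sense()["t"],manip.sense()["tcp_pos"]);print(inc([.4993,.216,.041],95.2))
```

```text
15.0 [0.4999976  0.21471387 0.14915679]
(array([ 0.14, -0.05, 10.82]), array([-0.0004,  0.0001, -0.0017]))
```

Emit:
{"api": "drive_tool", "payload": {
  "increments": [
    [0,0.1,0,2.5,0,0,0],
    [0,0.1,0,5,0,0,0],
    [0,0.1,0,7.5,0,0,0],
    [0,0.1,0,9.5,0,0,0],
    [0,0.1,0,10.6,0,0,0],
    [0,0.1,0,11.1,0,0,0],
    [0,0.1,0,11.1,0,0,0],
    [0,0.1,0,11.1,0,0,0],
    [255,0.1,0,11.1,0,0,0],
    [255,0.1,0,11.1,0,0,0],
    [255,0.1,0,11.1,0,0,0],
    [255,0.1,0,11.1,0,0,0],
    [255,0.1,0,11.1,0,0,0],
    [255,0.1,0,11.1,0,0,0],
    [255,0.1,0,11.1,0,0,0],
    [255,0.1,0,11.1,0,0,0]
  ]
}}

```text
t: 16.6
tcp_pos: [0.4999, 0.2169, 0.0388]
tool_rot: [0.674, 0.739, 0.0, 0.0]
force: [-0.2, -0.9, 5.9]
finger_gap: 0.388
```

Run:
```python
from h import *
s=manip.sense();print(s["t"],s["tcp_pos"].round(4),s["finger_gap"])
print(inc([.5554,-.2485,.18],92))
```

```text
16.6 [0.4999 0.2169 0.0388] 0.38781023721199437
(array([-46.85,   1.3 , -14.12]), array([ 0.0006, -0.0001,  0.0561]))
```

Emit:
{"api": "drive_tool", "payload": {
  "increments": [
    [255,0,0,-3,0,0,0],
    [255,0,0,-6,0,0,0],
    [255,0,0,-9,0,0,0],
    [255,0,0,-12,0,0,0],
    [255,0,0,-14.1,0,0,0],
    [255,-3.0,0.1,-14.1,0,0,0.01],
    [255,-7.0,0.2,-14.1,0,0,0.02],
    [255,-11.0,0.3,-14.1,0,0,0.03],
    [255,-15.0,0.4,-14.1,0,0,0.04],
    [255,-19,0.5,-14.1,0,0,0.05],
    [255,-24,0.7,-14.1,0,0,0.056],
    [255,-29,0.8,-14.1,0,0,0.056],
    [255,-34,1.0,-14.1,0,0,0.056],
    [255,-39,1.1,-14.1,0,0,0.056],
    [255,-43,1.2,-14.1,0,0,0.056],
    [255,-45.5,1.3,-14.1,0,0,0.056],
    [255,-46.8,1.3,-14.1,0,0,0.056],
    [255,-46.8,1.3,-14.1,0,0,0.056],
    [255,-46.8,1.3,-14.1,0,0,0.056],
    [255,-46.8,1.3,-14.1,0,0,0.056]
  ]
}}

```text
t: 18.6
tcp_pos: [0.5547, -0.246, 0.1791]
tool_rot: [0.694, 0.72, 0.0, -0.001]
force: [-0.7, 0.3, -0.5]
finger_gap: 0.386
```

Run:
```python
from h import *
s=manip.sense();print(s["t"],s["tcp_pos"].round(4),s["finger_gap"])
print(inc([.5554,-.2485,.0396],92))
a=manip.snapshot("scene")[60:250,100:350,::-1]
cv2.imwrite("pics/s4.png",cv2.resize(a,(750,570)))
```

```text
18.6 [ 0.5547 -0.246   0.1791] 0.3856480221289749
(array([-0.28,  0.08, 13.94]), array([-0.0012, -0.0014,  0.0018]))
```

View pics/s4.png

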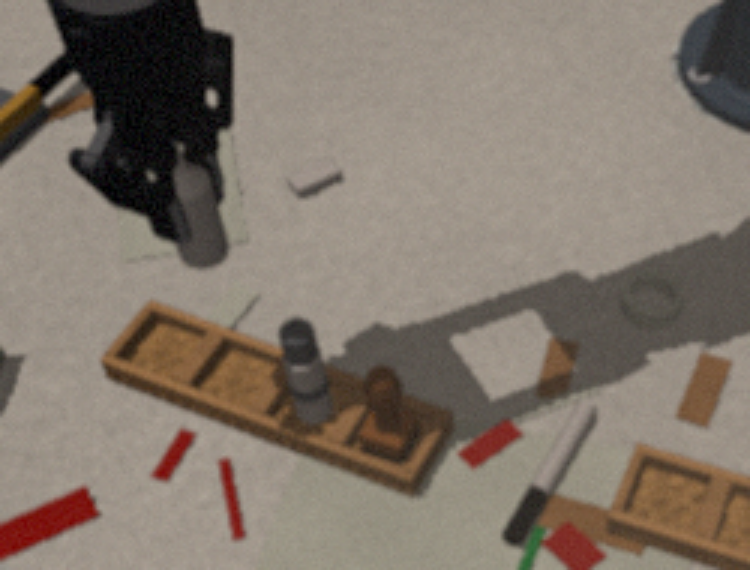

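The glue stick (305,375) and the stamp both stand in their compartments, and the bottle hangs in the jaws at (203,215). Lowering the bottle now.

Emit:
{"api": "drive_tool", "payload": {
  "increments": [
    [255,-0.2,0.1,3,0,0,0],
    [255,-0.2,0.1,6,0,0,0],
    [255,-0.2,0.1,9,0,0,0],
    [255,-0.2,0.1,12,0,0,0],
    [255,-0.2,0.1,13.3,0,0,0],
    [255,-0.2,0.1,13.9,0,0,0],
    [255,-0.2,0.1,13.9,0,0,0],
    [255,-0.2,0.1,13.9,0,0,0],
    [200,-0.2,0.1,13.9,0,0,0],
    [150,-0.2,0.1,13.9,0,0,0],
    [80,-0.2,0.1,13.9,0,0,0],
    [0,-0.2,0.1,13.9,0,0,0],
    [0,-0.2,0.1,13.9,0,0,0],
    [0,-0.2,0.1,13.9,0,0,0],
    [0,-0.2,0.1,10,0,0,0],
    [0,-0.2,0.1,6,0,0,0],
    [0,-0.2,0.1,2.5,0,0,0],
    [0,-0.2,0.1,2.5,0,0,0],
    [0,-0.2,0.1,2.5,0,0,0]
  ]
}}

```text
t: 20.55
tcp_pos: [0.5565, -0.2501, 0.1552]
tool_rot: [0.695, 0.719, 0.0, 0.001]
force: [0.3, 0.4, -1.0]
finger_gap: 1.005
```

Run:
```python
from h import *
print(manip.sense()["t"]);print(inc([.4955,.278,.15],95.2))
```

```text
20.55
(array([53.  , -4.24,  0.45]), array([ 0.0014,  0.0011, -0.0557]))
```

Emit:
{"api": "drive_tool", "payload": {
  "increments": [
    [0,4,-0.3,0,0,0,-0.01],
    [0,9,-0.7,0.1,0,0,-0.02],
    [0,14,-1.1,0.2,0,0,-0.03],
    [0,19,-1.5,0.3,0,0,-0.04],
    [0,24,-1.9,0.4,0,0,-0.05],
    [0,29,-2.3,0.4,0,0,-0.056],
    [0,34,-2.7,0.4,0,0,-0.056],
    [0,39,-3.1,0.4,0,0,-0.056],
    [0,44,-3.5,0.4,0,0,-0.056],
    [0,49,-3.9,0.4,0,0,-0.056],
    [0,52,-4.1,0.4,0,0,-0.056],
    [0,53.1,-4.2,0.4,0,0,-0.056],
    [0,53.1,-4.2,0.4,0,0,-0.056],
    [0,53.1,-4.2,0.4,0,0,-0.056],
    [0,53.1,-4.2,0.4,0,0,-0.056],
    [0,53.1,-4.2,0.4,0,0,-0.056]
  ]
}}

```text
t: 22.15
tcp_pos: [0.496, 0.2776, 0.1502]
tool_rot: [0.675, 0.738, -0.0, -0.0]
force: [0.1, -0.8, 0.1]
finger_gap: 0.997
```

Run:
```python
from h import *
print(manip.sense()["t"],manip.sense()["tcp_pos"]);print(inc([.4955,.278,.041],95.2))
```

```text
22.15 [0.49597979 0.27764044 0.15015765]
(array([ 0.04, -0.04, 10.92]), array([-0.0006,  0.0003, -0.002 ]))
```

Emit:
{"api": "drive_tool", "payload": {
  "increments": [
    [0,0,0,2.5,0,0,0],
    [0,0,0,5,0,0,0],
    [0,0,0,7.5,0,0,0],
    [0,0,0,9.5,0,0,0],
    [0,0,0,10.8,0,0,0],
    [0,0,0,10.8,0,0,0],
    [0,0,0,10.8,0,0,0],
    [255,0,0,10.8,0,0,0],
    [255,0,0,10.8,0,0,0],
    [255,0,0,10.8,0,0,0],
    [255,0,0,10.8,0,0,0],
    [255,0,0,10.8,0,0,0],
    [255,0,0,10.8,0,0,0],
    [255,0,0,10.8,0,0,0],
    [255,0,0,10.8,0,0,0]
  ]
}}

```text
t: 23.65
tcp_pos: [0.4962, 0.2795, 0.0432]
tool_rot: [0.674, 0.739, 0.001, 0.0]
force: [0.2, -0.0, 5.1]
finger_gap: 0.433
```

Run:
```python
from h import *
s=manip.sense();print(s["t"],s["tcp_pos"].round(4),s["finger_gap"])
print(inc([.5577,-.3145,.18],92))
```

```text
23.65 [0.4962 0.2795 0.0432] 0.43288326680486106
(array([-59.7 ,   0.74, -13.7 ]), array([ 0.0015, -0.0004,  0.0562]))
```

Emit:
{"api": "drive_tool", "payload": {
  "increments": [
    [255,0,0,-4,0,0,0],
    [255,0,0,-8,0,0,0],
    [255,0,0,-12,0,0,0],
    [255,0,0,-13.7,0,0,0],
    [255,-3.0,0,-13.7,0,0,0.01],
    [255,-7.0,0.1,-13.7,0,0,0.02],
    [255,-12.0,0.1,-13.7,0,0,0.03],
    [255,-17,0.2,-13.7,0,0,0.04],
    [255,-22,0.2,-13.7,0,0,0.05],
    [255,-27,0.3,-13.7,0,0,0.056],
    [255,-32,0.4,-13.7,0,0,0.056],
    [255,-37,0.4,-13.7,0,0,0.056],
    [255,-42,0.5,-13.7,0,0,0.056],
    [255,-47,0.6,-13.7,0,0,0.056],
    [255,-52,0.7,-13.7,0,0,0.056],
    [255,-56,0.7,-13.7,0,0,0.056],
    [255,-58.5,0.7,-13.7,0,0,0.056],
    [255,-59.7,0.7,-13.7,0,0,0.056],
    [255,-59.7,0.7,-13.7,0,0,0.056],
    [255,-59.7,0.7,-13.7,0,0,0.056]
  ]
}}

```text
t: 25.65
tcp_pos: [0.5563, -0.313, 0.1787]
tool_rot: [0.694, 0.72, 0.0, -0.001]
force: [-0.8, 0.8, -1.1]
finger_gap: 0.43
```

Run:
```python
from h import *
s=manip.sense();print(s["t"],s["tcp_pos"].round(4),s["finger_gap"])
print(inc([.5577,-.3145,.0436],92))
a=manip.snapshot("scene")[60:250,80:330,::-1]
cv2.imwrite("pics/s5.png",cv2.resize(a,(750,570)))
```

```text
25.65 [ 0.5563 -0.313   0.1787] 0.4296165383157124
(array([-0.19,  0.16, 13.51]), array([-0.0016, -0.0022,  0.0006]))
```

View pics/s5.png

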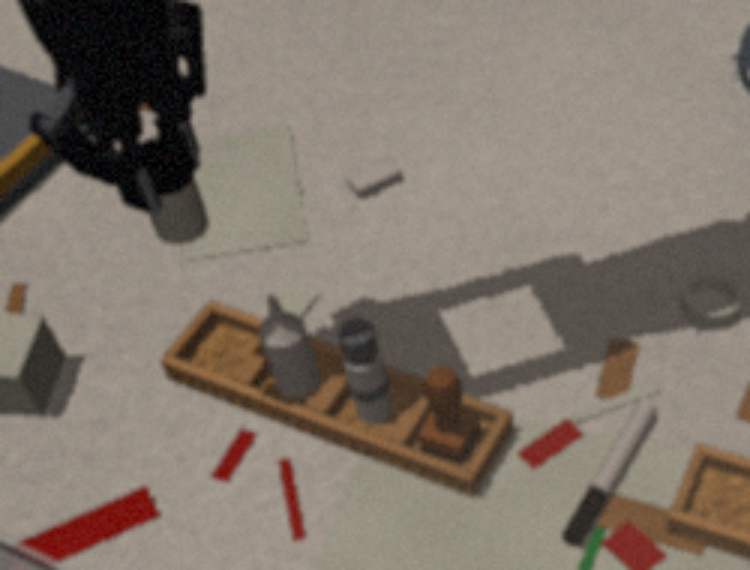

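The bottle (290,355), glue stick and stamp are all standing, and the jar hangs in the jaws at (178,205). Lowering the jar now.

Emit:
{"api": "drive_tool", "payload": {
  "increments": [
    [255,-0.1,0.1,3,0,0,0],
    [255,-0.1,0.1,6,0,0,0],
    [255,-0.1,0.1,9,0,0,0],
    [255,-0.1,0.1,12,0,0,0],
    [255,-0.1,0.1,13,0,0,0],
    [255,-0.1,0.1,13.5,0,0,0],
    [255,-0.1,0.1,13.5,0,0,0],
    [255,-0.1,0.1,13.5,0,0,0],
    [200,-0.1,0.1,13.5,0,0,0],
    [150,-0.1,0.1,13.5,0,0,0],
    [80,-0.1,0.1,13.5,0,0,0],
    [0,-0.1,0.1,13.5,0,0,0],
    [0,-0.1,0.1,13.5,0,0,0],
    [0,-0.1,0.1,13.5,0,0,0],
    [0,-0.1,0.1,10,0,0,0],
    [0,-0.1,0.1,6,0,0,0],
    [0,-0.1,0.1,2,0,0,0],
    [0,-0.1,0.1,-2,0,0,0],
    [0,-0.1,0.1,-2,0,0,0]
  ]
}}

```text
t: 27.6
tcp_pos: [0.5613, -0.3182, 0.2062]
tool_rot: [0.695, 0.719, 0.001, 0.007]
force: [1.0, -0.3, 0.9]
finger_gap: 1.001
```

Emit:
{"api": "drive_tool", "payload": {
  "increments": [
    [0,4,-4,0,0,0,0],
    [0,8,-8,0,0,0,0],
    [0,12,-10,0,0,0,0],
    [0,17,-10,0,0,0,0],
    [0,22,-10,0,0,0,0],
    [0,27,-10,0,0,0,0],
    [0,32,-10,0,0,0,0],
    [0,36,-10,0,0,0,0],
    [0,36,-10,0,0,0,0],
    [0,36,-10,0,0,0,0]
  ]
}}

```text
t: 28.6
tcp_pos: [0.4449, 0.0417, 0.1989]
tool_rot: [0.693, 0.721, -0.0, -0.0]
force: [0.4, 0.3, 0.1]
finger_gap: 1.005
```

Run:
```python
from h import *
a=manip.snapshot("scene")[110:260,110:310,::-1];b=manip.snapshot("top")[150:240,310:490,::-1]
cv2.imwrite("pics/s6.png",np.hstack([cv2.resize(a,(400,300)),cv2.resize(b,(400,200),interpolation=cv2.INTER_CUBIC) if 0 else cv2.resize(b,(400,300))]))
```

```text
(no output)
```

View pics/s6.png

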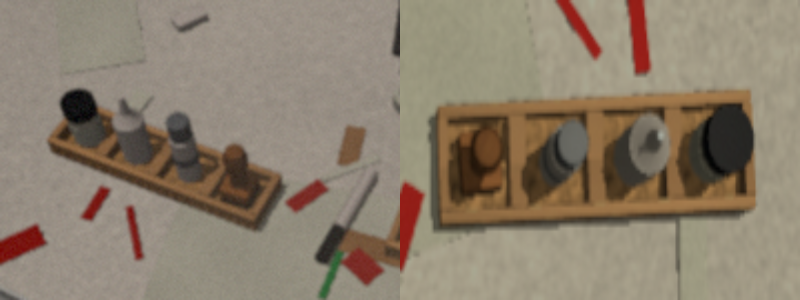

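Both views show the four pieces upright inside their compartments, reading stamp, glue stick, bottle, jar from left to right. In the top crop their tops are at (487,148), (570,143), (652,140) and (724,140). The arm is clear.

```bash
python3 -c "
from station import manip
print(manip.sense()['t'],manip.sign_off())"
```

```text
the job is handed in; nothing more can be done
28.7 None
```

I moved all four supplies into the empty rack in reverse order and handed the job in at 28.7 s of the 109 s allowed. From left to right they now read stamp, glue stick, bottle, jar; they started as jar, bottle, glue stick, stamp.

- **Final pictures:** the last top and scene pictures showed every piece upright in its own compartment, with the arm clear and the gripper open. I judged upright and on the floor by eye and did not measure the final poses.
- **Grasps:** the jaw openings matched each piece's width.
- **Forces:** the highest force in the move reports was about 6 N. I did not track the peaks between reports.

No check failed or disagreed.

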